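# Ram the brass slugs home in the feed tube

## Task

Two brass slugs are hanging part-way down the clear feed tube. Take the ramming rod out of its wooden stand, push the slugs down the tube with it until they sit tight on each other and on the stop at the bottom, and seat them with a firm, steady push of about 15 N held for a second; never press on them or the tube with more than 25 N. Then stand the rod back in its stand, all the way down, and leave the other things on the bench where they are.

Things in the scene. Friction and masses are not known exactly. Their poses are not given: they have to be found in the camera images.
- tube_mouth (a point): centre of the open top of the feed tube: a clear upright plastic tube, outside 26 mm, bore 18 mm, fixed on a square aluminium foot 60 x 60 mm. The mouth is 84 mm above the bench top; z up. The tube does not move. It stands either left or right of the rod stand.
- stop_face (a point): centre of the top face of the dark steel stop inside the feed tube, on which the lower slug must land. It has been screwed to an unknown height, its face 62 to 70 mm below the mouth; the ram cannot shift it.
- lower_centre (a point): centre of the lower brass slug, a disc 17.4 mm across and 10 mm thick, flat in the tube, part-way down and clear above the stop. It slides down only, and is held by friction: about 4 N moves it.
- upper_centre (a point): centre of the upper brass slug, same size; 6 to 14 mm of empty bore above it, 4 to 24 mm between it and the lower slug. About 4 N moves it; about 8 N moves both once they meet. They stay where they are left. When home, its centre is 10 mm above the lower's and 15 mm above the stop face.
- rod_grip (a point): centre of the ramming rod's handle: an upright dark wooden cylinder, 20 mm across, 45 mm tall; z up the rod. Below it a brass collar, 30 mm across, 5 mm thick (its top 22.5 mm below this point; fingertips may bear down on it), then a steel shaft, 15 mm across, 54 mm long, ending 81.5 mm below this point. Weight about 0.16 kg. With the slugs home the collar is still 4 mm or more above the tube.
- rod_tip (a point): centre of the end face of the rod's shaft (the ramming end); z points up the rod.
- stand_hole (a point): centre of the hole's mouth on top of the rod stand: a light wooden block 46 x 46 mm on a 60 x 60 mm foot, fixed, its top 66 mm above the bench. The hole is 18 mm across and 56 mm deep; the rod stands in it with its collar resting on the block's top, so that its tip is 54 mm below this point.
- rouge_block: bystander: red polishing block, 28 x 45 x 27 mm, right of the work, near the front edge; origin under its centre
- tin_grey: bystander: small round grey tin, 35 mm across, 21 mm tall, behind the work, to the right; origin under its centre
- solder_spool: bystander: small spool of wire, 36 mm across, 20 mm tall, behind the work; origin under its centre
- dapping_block: bystander: brass cube with round hollows, 40 mm, behind the work; origin under its centre
- feed_tube: foot of the feed tube, with the tube, slugs and stop it carries; origin under its centre on the bench. In the room, keep the arm off the fixed thin torch stand (0.34 m tall, 0.25 m ahead of the robot's base and 0.15 m to its left) and the wall pillar left of it: an arm with a wide shoulder may have to lean its hand, tips pointing away from the robot and to the left.
- ram_rod: the ramming rod; origin at the end of its shaft, z up the rod
- slug_upper: the upper brass slug itself; origin at the centre of its top face, z up
Mind the look-alikes: they are no part of the job. Of the things that look like the part that bears stand_hole, the larger one is meant.

How it is judged (in metres and radians):
On the way, in this order (a step that is already met when the one before it is completed fails the run):
1. the rod's tip is in the tube, over the slugs (horizontal distance between rod_tip and tube_mouth below 0.004 m and z of rod_tip in the frame of tube_mouth below -0.004 m), for 0.05 s.
2. with both slugs down on the stop, the rod keeps a firm push of 10 to 25 N on the upper one for 0.4 s (z of lower_centre in the frame of stop_face below 0.0065 m and z of upper_centre in the frame of lower_centre below 0.0115 m and contact force between ram_rod and slug_upper between 10 and 25 N), for 0.4 s.
At the end, for the whole second after the job is handed in: the lower slug is within 1.5 mm of the stop and the upper within 1.5 mm of the lower; the rod stands upright (within 0.1 rad) and still in its stand's hole, its tip at least 51 mm below the block's top (collar within 3 mm of it) (z of lower_centre in the frame of stop_face below 0.0065 m and z of upper_centre in the frame of lower_centre below 0.0115 m and horizontal distance between rod_tip and stand_hole below 0.006 m and z of rod_tip in the frame of stand_hole below -0.051 m and angle between ram_rod's own z axis and vertical below 0.1 rad and linear speed of ram_rod below 0.02 m/s); the robot touches nothing.
It fails at once if the rod presses on the slugs or the tube with more than 25 N (contact force between ram_rod and feed_tube above 25 N).
It fails at once if a loose bystander is shifted by more than 15 mm (distance of any of rouge_block, tin_grey, solder_spool, dapping_block from where it was at the start of the episode above 0.015 m).
It also fails if it takes over 61 s, if anything falls off the work surface, if the arm or the gripper's body presses on something with over 40 N, if the wrist force passes 120 N, or if a joint passes its speed limit or range.

## Robot

A 6-joint arm with a two-finger parallel gripper is mounted at the origin on a cart in front of the work surface, level with it; the furniture and walls round the work are solid. World frame = base frame: x ahead of the robot, y to its left, z up, the work surface at z = 0. Lengths are in m, angles in degrees, forces in N, time in s.
With the tool pointing down it reaches from about 0.375 to 0.925 m from the base axis. Payload 5.7 kg.
Tool frame: the origin (TCP) lies midway between the tips of the shut fingers; the grasp point (between the pads) lies 19 mm behind it; z points along the fingers, y is the direction in which the jaws open and shut (so a half turn about z gives the same grasp; the last joint's range is limited). The gripper opens to 85 mm and grips with 20 to 120 N. Pads are 22 mm wide; open, the fingers measure 114 mm over their backs; the gripper's body (76 mm by 85 mm) begins 54 mm behind the grasp point. The pads swing forward as they close: fully open they stand 13 mm farther back than shut.
Start: joints at [-73.631, 20.558, 86.54, -0, 72.909, -6.595], TCP at [0.234, -0.552, 0.231] pointing down, gripper open.
Joint ranges: [-170.27, 170.27], [-57.76, 135], [12.27, 136.19], [-55.21, 235.2], [11.17, 155.16], [-170.74, 170.74]. Speed limits (degrees/s): [136.94, 136.94, 180, 180, 180, 180].

## Interface

Orientations are given as a 3x3 rotation matrix whose columns are the frame's x, y, z axes.
In Python, from plant import robot gives the robot as it stands.
- The arm moves only by the tool arm_command, never from a script. Its arguments are lists of equal length, an entry for each row: "grip": the closure, from -1 (fully open) to 1 (shut), so that 0 is half open; "translation": the shift along the tool's x, y, z in units of 0.02 m (1.0 is 0.02 m), a list of three; "turn": the turn about the tool's z in units of 0.1 rad (1.0 is 0.1 rad). In form: {"grip": [grip, ...], "translation": [[x, y, z], ...], "turn": [turn, ...]}. A call has 1 to 20 rows; each row shifts and turns the pose as measured when the row begins, along the tool's axes as they then stand; what a row does not reach is not made up. A row lasts 1/12 s, in which the tool goes at most 41.7 mm and 7.16 degrees, less where a joint would pass 70% of its speed; a pose out of reach is approached as far as the arm can. A call with a number of a shift or a turn outside -1 to 1 is refused whole. A call with a gripper value outside its range is refused whole. The fingers move at their own pace and stop on an object; "force" is the grip in N (left out, the last holds). Time passes only in rows, so rows that do not move let the fingers close. It gives the time, the measured TCP pose, the force and the opening at its end, in the units of the state.
- robot.get_obs(): the state, without advancing time (a new reading comes with each control period).
- robot.grab_frame(name): name is "scene" or "top" or "wrist"; returns a dict with "frame" (420x560x3 uint8, red, green, blue), "fov_y" (degrees; the focal length in pixels is half the picture's height over the tangent of half this angle, whatever the lens; pixels are square), "cx", "cy" (the principal point, pixels), "dist" ([k1, k2, p1, p2, k3] as OpenCV has them; the pictures are not rectified), "rvec" (rotation vector, rad) and "tvec" (3), from world to camera coordinates, as OpenCV has them; the wrist camera has in their place "hand_eye" (4x4, takes a point from camera to tool coordinates, whose origin is the TCP and whose axes are the flange's). Camera axes: x right, y down, z forward; pixel columns grow to the right and rows downward; lengths in m; the calibration is good to about 2 mm. A picture is of the moment at which its call begins: read the wrist's pose just before it. There is no depth.
- robot.close_job(): hands the job in, once; it reports no verdict.
The state is a dict: "t": time; "joints": joint angles; "joint_vel": joint speeds; "joint_torque": joint torques, N m; "tool_pos": TCP position; "eef_rot": TCP orientation; "force": force on the tool from outside, world axes, zero at the start; "moment": the same for the moment, N m; "width": finger opening in m.
Only numpy, scipy, OpenCV 4.12 (cv2) and the standard library are available. Lean on these libraries where they do the work, as an engineer would, in place of code of your own. Each camera call takes 0.05 s, during which the arm holds its last target. There are 200 camera calls.

## Working session

There is one attempt and no reset: what is moved stays moved. The work goes in short steps, Python scripts to look and compute and a tool call to move; the robot and the scene stay as the last step left them, time stands still between calls to the robot, and variables do not carry over. Pictures are saved under pics/ and viewed, about 8 in all and at most 12, crops included, and the job is handed in when it is done.

Besides the shell and the picture viewer there is one more tool, called after "Emit:" by a JSON object that holds its "api" and its "payload". arm_command: Moves the arm, as the interface text tells. Its arguments: {"type":"object","properties":{"grip":{"type":"array"},"translation":{"type":"array"},"turn":{"type":"array"},"force":{"type":"number"}},"required":["grip","translation","turn"]}

```bash
mkdir -p pics; ls; cat > h.py <<'E'
import numpy as np, cv2
from plant import robot
def cam(f):
    h,w=f["frame"].shape[:2]; fl=h/2/np.tan(np.radians(f["fov_y"])/2)
    K=np.array([[fl,0,f["cx"]],[0,fl,f["cy"]],[0,0,1]]); d=np.array(f["dist"],float)
    if "rvec" in f:
        R=cv2.Rodrigues(np.array(f["rvec"],float))[0]; t=np.array(f["tvec"],float).ravel()
    else:
        o=f["obs"]; T=np.eye(4);T[:3,:3]=np.array(o["eef_rot"]).reshape(3,3);T[:3,3]=o["tool_pos"]
        C=T@np.array(f["hand_eye"]); R=C[:3,:3].T; t=-R@C[:3,3]
    return K,d,R,t
def grab(n):
    o=robot.get_obs(); f=robot.grab_frame(n); f["obs"]=o; return f
def ray(f,p):
    K,d,R,t=cam(f); u=cv2.undistortPoints(np.array([[p]],float),K,d).ravel()
    return -R.T@t, R.T@np.array([u[0],u[1],1])
def onz(f,p,z):
    c,v=ray(f,p); return c+v*(z-c[2])/v[2]
def proj(f,P):
    K,d,R,t=cam(f); return cv2.projectPoints(np.array(P,float).reshape(-1,1,3),cv2.Rodrigues(R)[0],t,K,d)[0].reshape(-1,2)
def save(n,img,s=1,crop=None):
    if crop: x0,y0,x1,y1=crop; img=img[y0:y1,x0:x1]
    cv2.imwrite("pics/"+n,cv2.resize(img[:,:,::-1],None,fx=s,fy=s,interpolation=cv2.INTER_CUBIC))
E
python3 - <<'E'
from h import *
import pickle
fs={n:grab(n) for n in("scene","top")}
pickle.dump(fs,open("f0.pkl","wb"))
for n,f in fs.items():
    save(n+"0.png",f["frame"],1.4); K,d,R,t=cam(f); print(n,f["fov_y"],-R.T@t,d)
print(robot.get_obs())
E
```

```text
pics
scene 55.99678487643235 [ 0.61935485 -0.77663898  0.77110201] [-0.03316067  0.          0.          0.          0.        ]
top 42.90257677820304 [ 0.44251642 -0.34664619  0.97548498] [-0.21288909  0.          0.          0.          0.        ]
{'t': 0.1, 'joints': array([-7.36321773e+01,  2.05937159e+01,  8.65926043e+01, -2.28056469e-03,
        7.29093533e+01, -6.59359022e+00]), 'joint_vel': array([ 0.00384013, -0.0980549 , -0.13116727, -0.0042933 ,  0.02719191,
        0.02973043]), 'joint_torque': array([-5.51279136e-04, -5.28651345e+01, -2.79351139e+01, -2.69400207e-04,
        4.99171496e-03,  1.83365319e-05]), 'tool_pos': array([ 0.23388267, -0.55186897,  0.23053982]), 'eef_rot': array([[ 9.20763254e-01,  3.90121485e-01, -5.07062433e-04],
       [ 3.90121784e-01, -9.20761892e-01,  1.59142115e-03],
       [ 1.53963817e-04, -1.66313822e-03, -9.99998605e-01]]), 'force': array([-0.54822741, -0.52995507,  0.77695464]), 'moment': array([ 0.05547106, -0.0361412 ,  0.00528818]), 'width': 0.08522952445526528}
```

View pics/scene0.png

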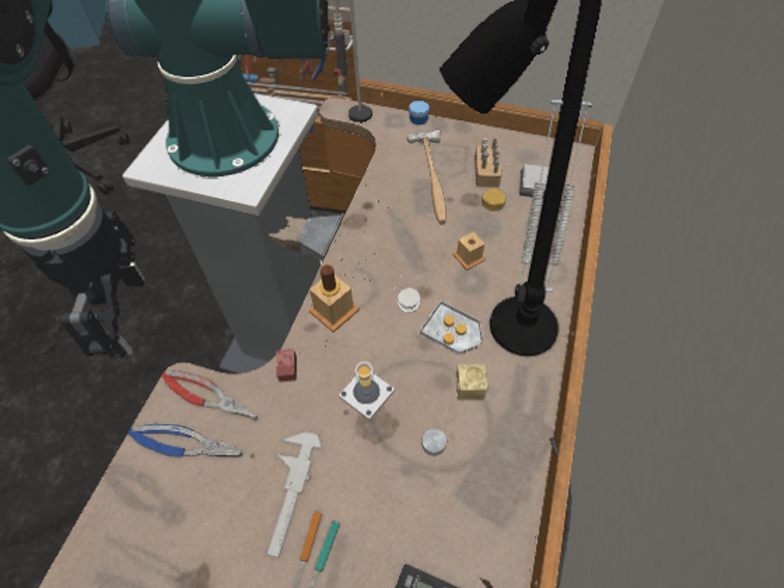

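View pics/top0.png

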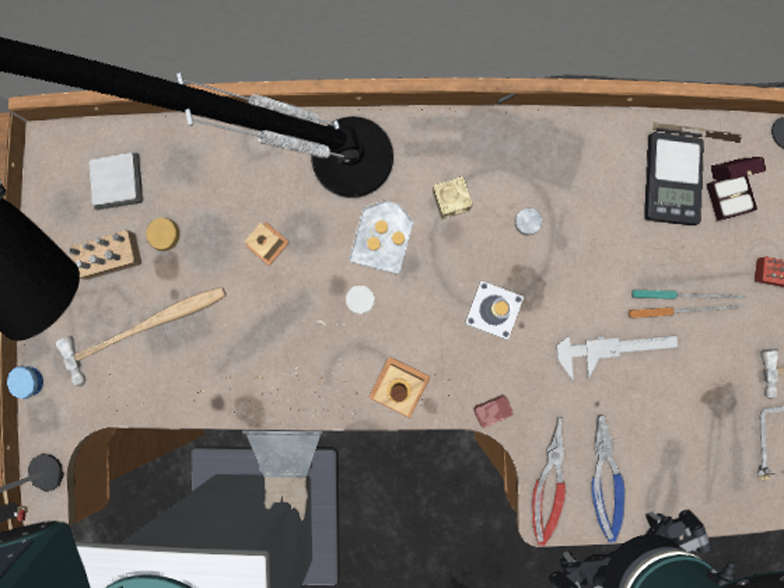

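The top view (1.4×) shows two candidate stands. The block with the rod is at (400,388) and the empty one is at (266,243). The one holding the rod is larger, so it is the one meant. The tube is at (495,310), to the right of the stand.

```bash
python3 - <<'E'
from h import *
import pickle
fs=pickle.load(open("f0.pkl","rb")); T,S=fs["top"],fs["scene"]
a=cv2.resize(T["frame"],None,fx=1,fy=1)
def tile(f,c,r=45,s=6): 
    x,y=c; return cv2.resize(f["frame"][y-r:y+r,x-r:x+r],(390,290) if 0 else (390,390),interpolation=cv2.INTER_CUBIC)
L=np.hstack([tile(T,(285,277),33),tile(T,(354,221),33)]);
M=np.hstack([tile(S,(237,212),33),tile(S,(261,275),33)])
# rows crop to fit 780x600
save("crop1.png",np.vstack([L,M]),0.76)
for n,p,z in [("hand_top",(399,393),.116),("tube",(500,309),.084),("tubefoot",(495,310),.005),("block",(400,388),.066),("small",(266,243),.04),("rouge",(493,411),.027),("grey",(529,221),.02)]:
    print(n,onz(T,(p[0]/1.4,p[1]/1.4),z).round(4))
for n,p,z in [("hand_top",(328,270),.116),("tube",(364,369),.084),("torch",(525,330),0)]:
    print(n,onz(S,(p[0]/1.4,p[1]/1.4),z).round(4))
E
```

```text
hand_top [ 0.3771 -0.3408  0.116 ]
tube [ 0.4735 -0.4621  0.084 ]
tubefoot [ 0.475  -0.4658  0.005 ]
block [ 0.3793 -0.3418  0.066 ]
small [ 0.5612 -0.173   0.04  ]
rouge [ 0.3461 -0.4592  0.027 ]
grey [ 0.5893 -0.5104  0.02  ]
hand_top [ 0.3799 -0.3408  0.116 ]
tube [ 0.4758 -0.4642  0.084 ]
torch [ 0.6846 -0.2859  0.    ]
```

View pics/crop1.png

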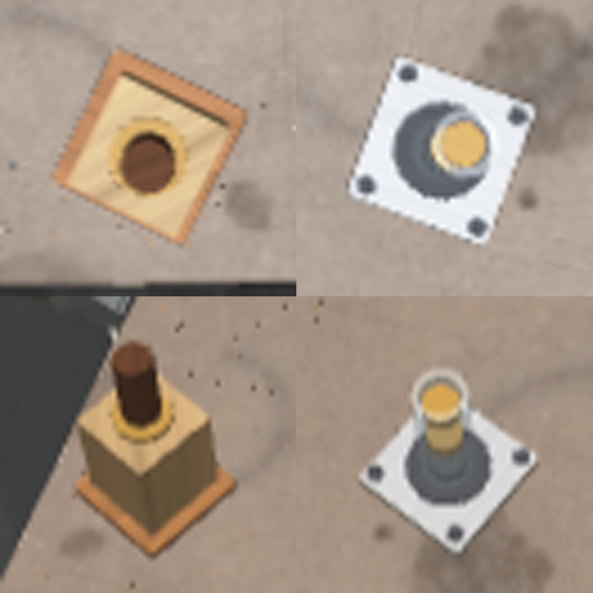

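Confirmed: the larger stand holds the rod at about (0.378, -0.341), and the tube is at about (0.4745, -0.463). Next I move above the rod.

Emit:
{"api": "arm_command", "payload": {"grip": [-1, -1, -1, -1, -1, -1, -1, -1, -1, -1, -1, -1, -1, -1, -1, -1], "translation": [[0.8, -0.5, 0], [0.8, -0.5, 0], [0.8, -0.5, 0], [0.8, -0.5, 0], [0.8, -0.5, 0], [0.8, -0.5, 0], [0.8, -0.5, 0], [0.8, -0.5, 0], [0.8, -0.5, 0], [0.8, -0.5, 0], [0.8, -0.5, 0], [0.8, -0.5, 0], [0.8, -0.5, 0], [0.4, -0.4, 0], [0, 0, 0], [0, 0, 0]], "turn": [0, 0, 0, 0, 0, 0, 0, 0, 0, 0, 0, 0, 0, 0, 0, 0]}}

```text
t: 1.43
tool_pos: [0.3814, -0.3276, 0.2245]
eef_rot: [[0.922, 0.388, -0.008], [0.388, -0.922, 0.012], [-0.003, -0.014, -1.0]]
force: [-0.8, 0.2, 0.2]
width: 0.0854
```

```bash
cat >> h.py <<'E'
def delta(P,o=None):
    o=o or robot.get_obs(); R=np.array(o["eef_rot"]).reshape(3,3)
    return (R.T@(np.array(P)-o["tool_pos"])/0.02).round(3)
def st():
    o=robot.get_obs(); print("t",round(o["t"],2),"pos",o["tool_pos"].round(4),"F",o["force"].round(2),"M",o["moment"].round(2),"w",round(o["width"],4),"z",np.array(o["eef_rot"])[:,2].round(4),"j",o["joints"].round(1)); return o
E
python3 - <<'E'
from h import *
import pickle
o=st(); print(delta([.378,-.341,o["tool_pos"][2]]))
f=grab("wrist"); pickle.dump(f,open("w1.pkl","wb"))
print(proj(f,[[.378,-.341,.116],[.378,-.341,.066],[.4745,-.463,.084]]))
save("w1.png",f["frame"],1.4)
E
```

```text
t 1.43 pos [ 0.3814 -0.3276  0.2245] F [-0.8   0.18  0.2 ] M [-0.02  0.05 -0.02] w 0.0854 z [-0.0078  0.0121 -0.9999] j [-48.6  13.4  98.2   0.1  69.2  18.5]
[-0.416  0.552 -0.007]
[[289.7927833  220.98259648]
 [288.29594248 205.77776633]
 [450.44491174 168.39545864]]
```

View pics/w1.png

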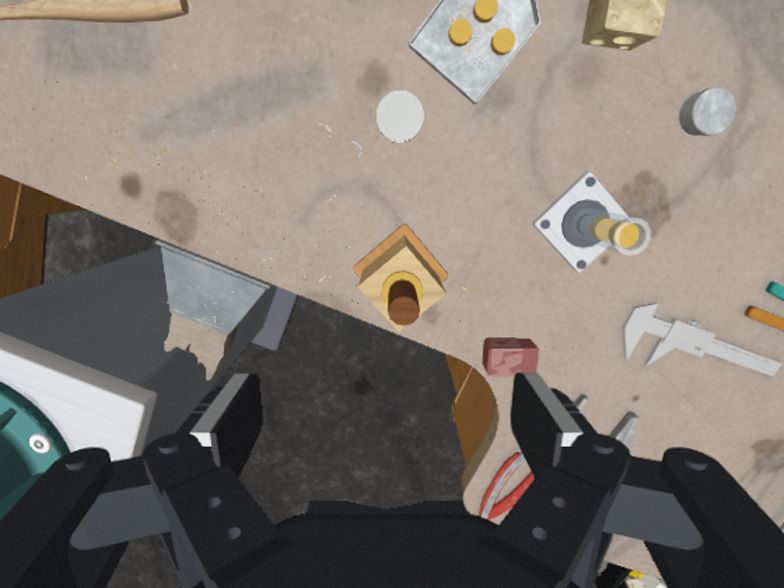

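The wrist view has the handle top at (289,220) against a predicted (290,221), so the estimates agree. Descending in part.

Emit:
{"api": "arm_command", "payload": {"grip": [-1, -1, -1, -1, -1, -1, -1, -1, -1, -1, -1, -1], "translation": [[-0.1, 0.14, 0], [-0.1, 0.14, 0], [-0.1, 0.14, 0], [-0.1, 0.14, 0], [0, 0, 0.5], [0, 0, 0.5], [0, 0, 0.5], [0, 0, 0.5], [0, 0, 0.5], [0, 0, 0.4], [0, 0, 0], [0, 0, 0]], "turn": [0, 0, 0, 0, 0, 0, 0, 0, 0, 0, 0, 0]}}

```text
t: 2.48
tool_pos: [0.3736, -0.3459, 0.1583]
eef_rot: [[0.924, 0.381, -0.01], [0.381, -0.924, 0.013], [-0.005, -0.016, -1.0]]
force: [-0.3, -0.3, 0.7]
width: 0.0852
```

```bash
python3 - <<'E'
from h import *
import pickle
o=st(); print(delta([.378,-.341,.0755]))
f=grab("wrist"); pickle.dump(f,open("w2.pkl","wb"))
print(proj(f,[[.378,-.341,.116],[.378,-.341,.071]]))
save("w2.png",f["frame"],1)
E
```

```text
t 2.48 pos [ 0.3736 -0.3459  0.1583] F [-0.29 -0.29  0.71] M [-0.01 -0.05  0.05] w 0.0852 z [-0.0105  0.0133 -0.9999] j [-50.6  18.4 101.9   0.   60.7  17. ]
[ 0.318 -0.076  4.139]
[[271.66270974 231.54118909]
 [273.29976611 211.69660917]]
```

View pics/w2.png

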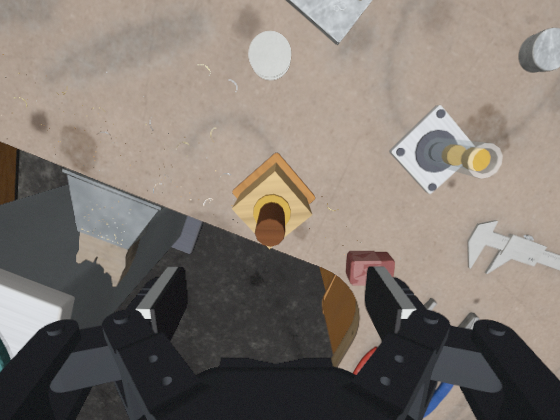

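The handle top is at about (270,231) against a predicted (272,231.5). Going down to grip depth.

Emit:
{"api": "arm_command", "payload": {"grip": [-1, -1, -1, -1, -1, -1, -1, -1, -1, -1, -1, -1, -1, -1], "translation": [[0.16, -0.05, 0], [0.16, -0.05, 0], [0, 0, 0.4], [0, 0, 0.4], [0, 0, 0.4], [0, 0, 0.4], [0, 0, 0.4], [0, 0, 0.4], [0, 0, 0.4], [0, 0, 0.4], [0, 0, 0.4], [0, 0, 0.2], [0, 0, 0], [0, 0, 0]], "turn": [0, 0, 0, 0, 0, 0, 0, 0, 0, 0, 0, 0, 0, 0]}}

```text
t: 3.7
tool_pos: [0.379, -0.3405, 0.0745]
eef_rot: [[0.924, 0.382, -0.01], [0.382, -0.924, 0.012], [-0.004, -0.015, -1.0]]
force: [0.5, 0.2, -0.4]
width: 0.0858
```

```bash
python3 - <<'E'
from h import *
o=st(); print(delta([.378,-.341,.0755]))
E
```

```text
t 3.7 pos [ 0.379  -0.3405  0.0745] F [ 0.51  0.2  -0.38] M [ 0.05  0.02 -0.03] w 0.0858 z [-0.0097  0.0124 -0.9999] j [-49.7  25.3 106.3   0.   49.3  17.8]
[-0.055  0.003 -0.049]
```

Emit:
{"api": "arm_command", "payload": {"grip": [0, 0.3, 0.6, 1, 1, 1, 1, 1, 1, 1, 1, 1], "translation": [[0, 0, 0], [0, 0, 0], [0, 0, 0], [0, 0, 0], [0, 0, 0], [0, 0, 0], [0, 0, 0], [0, 0, 0], [0, 0, 0], [0, 0, 0], [0, 0, 0], [0, 0, 0]], "turn": [0, 0, 0, 0, 0, 0, 0, 0, 0, 0, 0, 0], "force": 80}}

```text
t: 4.7
tool_pos: [0.3794, -0.3407, 0.0762]
eef_rot: [[0.924, 0.382, -0.008], [0.382, -0.924, 0.011], [-0.003, -0.013, -1.0]]
force: [-0.3, 0.4, 0.4]
width: 0.0181
```

```bash
python3 - <<'E'
from h import *
o=st()
E
```

```text
t 4.7 pos [ 0.3794 -0.3407  0.0762] F [-0.29  0.44  0.35] M [ 0.03 -0.   -0.03] w 0.0181 z [-0.0083  0.0112 -0.9999] j [-4.970e+01  2.510e+01  1.063e+02  1.000e-01  4.940e+01  1.780e+01]
```

Emit:
{"api": "arm_command", "payload": {"grip": [1, 1, 1, 1, 1, 1, 1, 1, 1, 1, 1, 1, 1, 1], "translation": [[0, 0, -0.3], [0, 0, -0.4], [0, 0, -0.4], [0, 0, -0.4], [0, 0, -0.4], [0, 0, -0.4], [0, 0, -0.4], [0, 0, -0.4], [0, 0, -0.4], [0, 0, -0.4], [0, 0, -0.4], [0, 0, -0.4], [0, 0, 0], [0, 0, 0]], "turn": [0, 0, 0, 0, 0, 0, 0, 0, 0, 0, 0, 0, 0, 0]}}

```text
t: 5.87
tool_pos: [0.3808, -0.3426, 0.1824]
eef_rot: [[0.924, 0.382, -0.006], [0.382, -0.924, 0.008], [-0.002, -0.01, -1.0]]
force: [-0.2, -0.3, -0.9]
width: 0.0184
```

```bash
python3 - <<'E'
from h import *
import pickle
o=st(); print(delta([.4745,-.463,o["tool_pos"][2]]))
fs=[grab(n) for n in("scene","top")]; pickle.dump(fs,open("f2.pkl","wb"))
p=o["tool_pos"]
q=proj(fs[0],[p])[0].astype(int); print(q)
save("s2.png",fs[0]["frame"],4,(q[0]-70,q[1]-50,q[0]+80,q[1]+90))
E
```

```text
t 5.87 pos [ 0.3808 -0.3426  0.1824] F [-0.2  -0.32 -0.9 ] M [-0.   -0.02 -0.02] w 0.0184 z [-0.006   0.0081 -0.9999] j [-49.7  16.7 100.3   0.   63.6  17.8]
[ 2.032  7.35  -0.077]
[230 173]
```

View pics/s2.png

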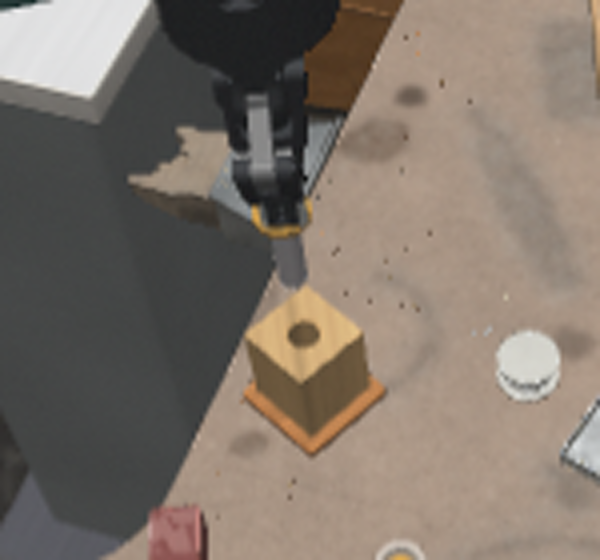

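The rod is lifted and the hole is visible at crop (304,333). The shaft tip is at crop (291,281).

```bash
python3 - <<'E'
from h import *
import pickle
S,T=pickle.load(open("f2.pkl","rb"))
g=lambda p:(160+p[0]/4,123+p[1]/4)
print("hole S",onz(S,g((304,333)),.066),"tip S",onz(S,g((291,281)),.118))
# tip row/col across hole (dark) in top view
t=T["frame"]; q=proj(T,[[.379,-.341,.066],[.4745,-.463,.084]]); print(q)
a=t[250:300,250:325];b=t[195:245,320:395]
save("t2.png",np.vstack([a,b]),6)
E
```

```text
hole S [ 0.37802844 -0.34045861  0.066     ] tip S [ 0.37789768 -0.34399081  0.118     ]
[[285.26861652 277.32873722]
 [357.6486773  220.0933341 ]]
```

View pics/t2.png

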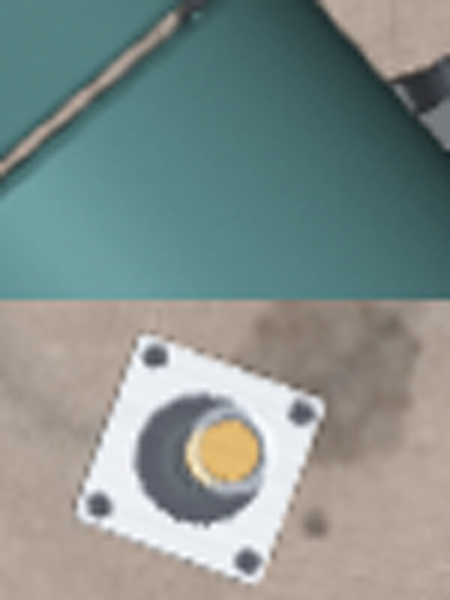

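Emit:
{"api": "arm_command", "payload": {"grip": [1, 1, 1, 1, 1, 1, 1, 1, 1, 1, 1, 1, 1, 1, 1, 1, 1, 1], "translation": [[0.06, 0.2, 0], [0.12, 0.45, 0], [0.12, 0.45, 0], [0.12, 0.45, 0], [0.12, 0.45, 0], [0.12, 0.45, 0], [0.12, 0.45, 0], [0.12, 0.45, 0], [0.12, 0.45, 0], [0.12, 0.45, 0], [0.12, 0.45, 0], [0.12, 0.45, 0], [0.12, 0.45, 0], [0.12, 0.45, 0], [0.12, 0.45, 0], [0.12, 0.45, 0], [0.12, 0.45, 0], [0.06, 0.2, 0]], "turn": [0, 0, 0, 0, 0, 0, 0, 0, 0, 0, 0, 0, 0, 0, 0, 0, 0, 0]}}

```text
t: 7.47
tool_pos: [0.4861, -0.4806, 0.1757]
eef_rot: [[0.924, 0.381, -0.009], [0.382, -0.924, 0.012], [-0.004, -0.015, -1.0]]
force: [0.0, -0.3, -1.3]
width: 0.0184
```

```bash
python3 - <<'E'
from h import *
o=st(); print(delta([.476,-.4625,o["tool_pos"][2]]))
E
```

```text
t 7.47 pos [ 0.4861 -0.4806  0.1757] F [ 0.05 -0.3  -1.26] M [-0.01  0.    0.01] w 0.0184 z [-0.0093  0.012  -0.9999] j [-50.5  30.5  78.    0.   72.3  17.1]
[-0.124 -1.03   0.016]
```

Emit:
{"api": "arm_command", "payload": {"grip": [1, 1, 1, 1, 1, 1, 1, 1], "translation": [[-0.03, -0.25, 0.1], [-0.03, -0.25, 0.1], [-0.03, -0.25, 0.1], [-0.03, -0.2, 0.1], [0, 0, 0.1], [0, 0, 0.05], [0, 0, 0], [0, 0, 0]], "turn": [0, 0, 0, 0, 0, 0, 0, 0]}}

```text
t: 8.13
tool_pos: [0.4744, -0.46, 0.1632]
eef_rot: [[0.924, 0.382, -0.011], [0.382, -0.924, 0.015], [-0.005, -0.018, -1.0]]
force: [-0.0, -0.5, -1.9]
width: 0.0182
```

```bash
python3 - <<'E'
from h import *
import pickle
o=st(); print(delta([.476,-.4625,.1627]))
S,W=grab("scene"),grab("wrist"); pickle.dump((S,W),open("f3.pkl","wb"))
p=[.4745,-.463,.084]
q=proj(S,[p])[0].astype(int); r=proj(W,[p])[0].astype(int); print(q,r)
a=S["frame"][q[1]-45:q[1]+15,q[0]-30:q[0]+30]
x0,y0=min(max(r[0]-60,0),440),min(max(r[1]-60,0),300)
b=W["frame"][y0:y0+120,x0:x0+120]; print(q-[30,45],x0,y0)
save("s3.png",np.hstack([cv2.resize(a,(400,400),interpolation=2),cv2.resize(b,(400,400),interpolation=2)]))
E
```

```text
t 8.13 pos [ 0.4744 -0.46    0.1632] F [-0.01 -0.46 -1.93] M [-0.05 -0.02 -0.03] w 0.0182 z [-0.0115  0.0147 -0.9998] j [-50.1  29.5  81.8   0.   69.7  17.4]
[0.028 0.146 0.021]
[259 262] [280 223]
[229 217] 220 163
```

View pics/s3.png

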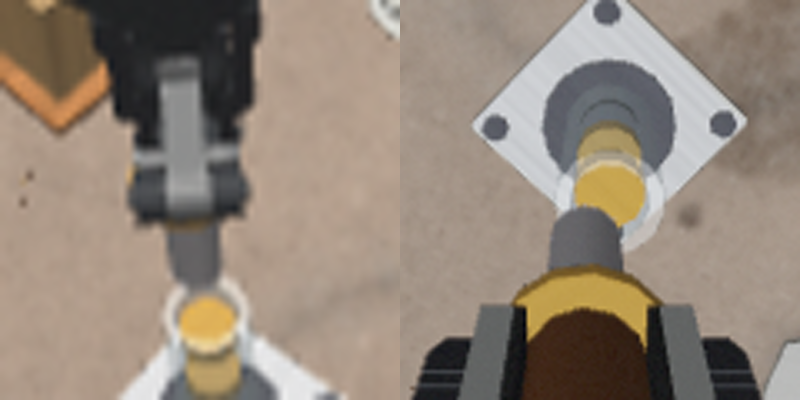

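```bash
python3 - <<'E'
from h import *
import pickle
S,W=pickle.load(open("f3.pkl","rb")); 
print(W["obs"]["tool_pos"])
print("W mouth",onz(W,(283.15,223.3),.084),"tip",onz(W,(275.8,235.3),.0988))
print("S mouth",onz(S,(259.9,264.1),.084),"tip",onz(S,(258.1,257.2),.0988))
E
```

```text
[ 0.47440824 -0.46004287  0.16322776]
W mouth [ 0.4753964  -0.46469804  0.084     ] tip [ 0.469505   -0.46134887  0.0988    ]
S mouth [ 0.476002   -0.46534642  0.084     ] tip [ 0.47117102 -0.45928009  0.0988    ]
```

Emit:
{"api": "arm_command", "payload": {"grip": [1, 1, 1, 1, 1, 1, 1, 1], "translation": [[0.04, 0.07, 0.05], [0.04, 0.07, 0.05], [0.03, 0.06, 0.05], [0.03, 0.05, 0.05], [0.01, 0.03, 0.02], [0, 0.01, 0], [0, 0, 0], [0, 0, 0]], "turn": [0, 0, 0, 0, 0, 0, 0, 0]}}

```text
t: 8.9
tool_pos: [0.4807, -0.4661, 0.1585]
eef_rot: [[0.924, 0.382, -0.01], [0.382, -0.924, 0.013], [-0.004, -0.016, -1.0]]
force: [0.6, 0.3, -1.1]
width: 0.0182
```

```bash
python3 - <<'E'
from h import *
import pickle
o=st()
S,W=grab("scene"),grab("wrist"); pickle.dump((S,W),open("f4.pkl","wb"))
q=(260,262); r=(283,235)
a=S["frame"][q[1]-30:q[1]+15,q[0]-22:q[0]+23]
b=W["frame"][r[1]-45:r[1]+45,r[0]-45:r[0]+45]
save("s4.png",np.hstack([cv2.resize(a,(400,400),interpolation=2),cv2.resize(b,(400,400),interpolation=2)]))
E
```

```text
t 8.9 pos [ 0.4807 -0.4661  0.1585] F [ 0.6   0.27 -1.13] M [ 0.   -0.06 -0.04] w 0.0182 z [-0.0103  0.0133 -0.9999] j [-50.   30.4  81.    0.   69.6  17.5]
```

View pics/s4.png

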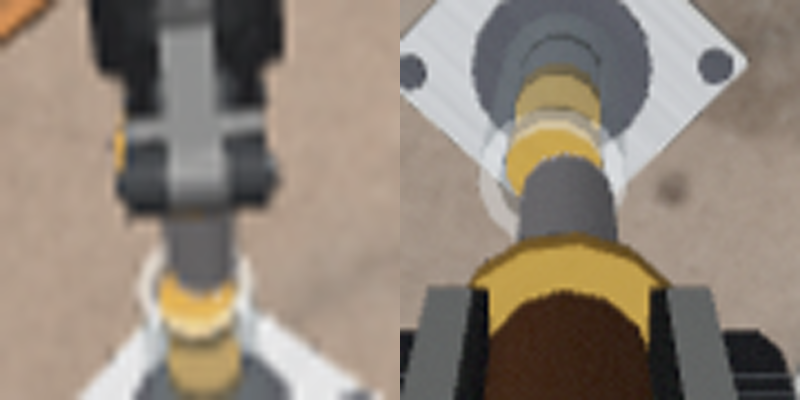

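```bash
python3 - <<'E'
from h import *
import pickle
S,W=pickle.load(open("f4.pkl","rb")); 
R=np.array(W["obs"]["eef_rot"])
for z in (.094,.09):
  for n,f,m,t in (("W",W,(272.4,230.3),(275.8,234.8)),("S",S,(260,264.2),(260.5,261.4))):
    a,b=onz(f,m,.084),onz(f,t,z); print(n,a,b,(R.T@(a-b))[:2]/.02)
E
```

```text
W [ 0.47497743 -0.46484533  0.084     ] [ 0.47618724 -0.46727701  0.094     ] [-0.00726052 -0.12732087]
S [ 0.47625424 -0.46549258  0.084     ] [ 0.47736803 -0.46416191  0.094     ] [-0.0746124   0.04837337]
W [ 0.47497743 -0.46484533  0.084     ] [ 0.47476516 -0.46779753  0.09      ] [ 0.06749247 -0.12749913]
S [ 0.47625424 -0.46549258  0.084     ] [ 0.47652924 -0.46231594  0.09      ] [-0.07197107  0.1464269 ]
```

Emit:
{"api": "arm_command", "payload": {"grip": [1, 1, 1, 1, 1, 1, 1, 1, 1], "translation": [[-0.01, -0.03, 0], [-0.01, -0.03, 0], [0, -0.03, 0.03], [0, -0.02, 0.05], [0, 0, 0.05], [0, 0, 0.05], [0, 0, 0.03], [0, 0, 0], [0, 0, 0]], "turn": [0, 0, 0, 0, 0, 0, 0, 0, 0]}}

```text
t: 9.75
tool_pos: [0.4791, -0.4636, 0.1541]
eef_rot: [[0.924, 0.382, -0.01], [0.382, -0.924, 0.013], [-0.004, -0.016, -1.0]]
force: [0.6, 0.1, -1.3]
width: 0.0181
```

```bash
python3 - <<'E'
from h import *
import pickle
o=st()
S,W=grab("scene"),grab("wrist"); pickle.dump((S,W),open("f5.pkl","wb"))
q=(260,262); r=(276,228)
a=S["frame"][q[1]-30:q[1]+15,q[0]-22:q[0]+23]
b=W["frame"][r[1]-35:r[1]+35,r[0]-35:r[0]+35]
save("s5.png",np.hstack([cv2.resize(a,(400,400),interpolation=2),cv2.resize(b,(400,400),interpolation=2)]))
E
```

```text
t 9.75 pos [ 0.4791 -0.4636  0.1541] F [ 0.62  0.07 -1.29] M [-0.05 -0.05  0.04] w 0.0181 z [-0.0103  0.0133 -0.9999] j [-50.   30.4  81.6   0.   68.9  17.5]
```

View pics/s5.png

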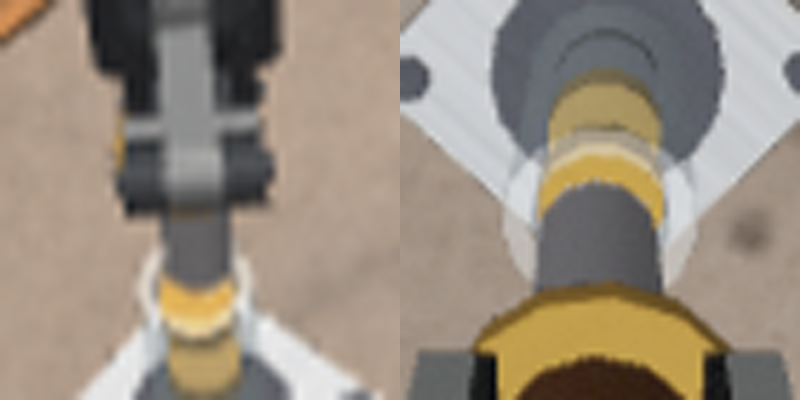

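Both views now show the shaft centred on the ring: wrist 599 against 599.5, scene 196 against 196. Descending into the tube.

Emit:
{"api": "arm_command", "payload": {"grip": [1, 1, 1, 1, 1, 1, 1, 1, 1, 1], "translation": [[0, 0, 0.05], [0, 0, 0.05], [0, 0, 0.05], [0, 0, 0.05], [0, 0, 0.05], [0, 0, 0.05], [0, 0, 0.05], [0, 0, 0.05], [0, 0, 0], [0, 0, 0]], "turn": [0, 0, 0, 0, 0, 0, 0, 0, 0, 0]}}

```text
t: 10.68
tool_pos: [0.4791, -0.4636, 0.1452]
eef_rot: [[0.924, 0.382, -0.01], [0.382, -0.924, 0.013], [-0.005, -0.016, -1.0]]
force: [-0.1, -1.1, -1.9]
width: 0.0182
```

```bash
python3 - <<'E'
from h import *
o=st()
E
```

```text
t 10.68 pos [ 0.4791 -0.4636  0.1452] F [-0.13 -1.11 -1.94] M [-0.01 -0.01 -0.01] w 0.0182 z [-0.0103  0.0131 -0.9999] j [-50.   30.9  82.1   0.   67.9  17.5]
```

Emit:
{"api": "arm_command", "payload": {"grip": [1, 1, 1, 1, 1, 1, 1, 1, 1], "translation": [[0, 0, 0.05], [0, 0, 0.05], [0, 0, 0.05], [0, 0, 0.05], [0, 0, 0.05], [0, 0, 0.05], [0, 0, 0.05], [0, 0, 0], [0, 0, 0]], "turn": [0, 0, 0, 0, 0, 0, 0, 0, 0]}}

```text
t: 11.43
tool_pos: [0.4789, -0.464, 0.139]
eef_rot: [[0.924, 0.382, -0.01], [0.382, -0.924, 0.012], [-0.005, -0.015, -1.0]]
force: [-0.4, 0.2, 1.0]
width: 0.0184
```

```bash
python3 - <<'E'
from h import *
o=st()
E
```

```text
t 11.43 pos [ 0.4789 -0.464   0.139 ] F [-0.4   0.21  0.96] M [ 0.03  0.14 -0.04] w 0.0184 z [-0.0101  0.0119 -0.9999] j [-50.   31.3  82.5  -0.   67.2  17.5]
```

Emit:
{"api": "arm_command", "payload": {"grip": [1, 1, 1, 1, 1, 1], "translation": [[0, 0, 0.05], [0, 0, 0.05], [0, 0, 0.05], [0, 0, 0.05], [0, 0, 0.05], [0, 0, 0.05]], "turn": [0, 0, 0, 0, 0, 0]}}

```text
t: 11.93
tool_pos: [0.4789, -0.464, 0.1337]
eef_rot: [[0.924, 0.382, -0.01], [0.382, -0.924, 0.011], [-0.005, -0.014, -1.0]]
force: [-0.9, 1.3, 2.7]
width: 0.0184
```

```bash
python3 - <<'E'
from h import *
o=st()
E
```

```text
t 11.93 pos [ 0.4789 -0.464   0.1337] F [-0.87  1.29  2.69] M [0.21 0.27 0.03] w 0.0184 z [-0.0097  0.0113 -0.9999] j [-50.   31.6  82.8  -0.   66.5  17.5]
```

Emit:
{"api": "arm_command", "payload": {"grip": [1, 1, 1, 1, 1, 1, 1, 1, 1], "translation": [[0, 0, 0.05], [0, 0, 0.05], [0, 0, 0.05], [0, 0, 0.05], [0, 0, 0.05], [0, 0, 0.05], [0, 0, 0.05], [0, 0, 0.05], [0, 0, 0.05]], "turn": [0, 0, 0, 0, 0, 0, 0, 0, 0]}}

```text
t: 12.68
tool_pos: [0.4788, -0.464, 0.1242]
eef_rot: [[0.924, 0.382, -0.01], [0.382, -0.924, 0.011], [-0.005, -0.014, -1.0]]
force: [-2.3, 1.2, 3.9]
width: 0.0182
```

```bash
python3 - <<'E'
from h import *
o=st()
E
```

```text
t 12.68 pos [ 0.4788 -0.464   0.1242] F [-2.26  1.23  3.87] M [ 0.21  0.26 -0.02] w 0.0182 z [-0.0095  0.0111 -0.9999] j [-50.   32.1  83.3  -0.   65.5  17.5]
```

Emit:
{"api": "arm_command", "payload": {"grip": [1, 1, 1, 1, 1, 1, 1, 1, 1], "translation": [[-0.01, -0.01, 0.05], [-0.01, -0.01, 0.05], [-0.01, -0.01, 0.05], [0, -0.01, 0.05], [0, 0, 0.05], [0, 0, 0.05], [0, 0, 0.05], [0, 0, 0.05], [0, 0, 0.05]], "turn": [0, 0, 0, 0, 0, 0, 0, 0, 0]}}

```text
t: 13.43
tool_pos: [0.4787, -0.4639, 0.1182]
eef_rot: [[0.924, 0.382, -0.007], [0.382, -0.924, 0.009], [-0.003, -0.011, -1.0]]
force: [-2.4, 1.6, 8.4]
width: 0.0183
```

```bash
python3 - <<'E'
from h import *
o=st()
E
```

```text
t 13.43 pos [ 0.4787 -0.4639  0.1182] F [-2.45  1.62  8.39] M [0.47 0.44 0.01] w 0.0183 z [-0.0072  0.009  -0.9999] j [-50.   32.4  83.7   0.   64.5  17.5]
```

Emit:
{"api": "arm_command", "payload": {"grip": [1, 1, 1, 1, 1, 1, 1, 1], "translation": [[-0.01, -0.01, 0.05], [-0.01, -0.01, 0.05], [0, 0, 0.05], [0, 0, 0.05], [0, 0, 0.05], [0, 0, 0.05], [0, 0, 0.05], [0, 0, 0.05]], "turn": [0, 0, 0, 0, 0, 0, 0, 0]}}

```text
t: 14.1
tool_pos: [0.4786, -0.4638, 0.1147]
eef_rot: [[0.924, 0.382, -0.005], [0.382, -0.924, 0.007], [-0.002, -0.008, -1.0]]
force: [-1.8, 1.6, 7.9]
width: 0.018
```

```bash
python3 - <<'E'
from h import *
o=st()
E
```

```text
t 14.1 pos [ 0.4786 -0.4638  0.1147] F [-1.81  1.57  7.89] M [ 0.33  0.36 -0.01] w 0.018 z [-0.0051  0.0069 -1.    ] j [-50.1  32.5  84.1   0.   63.9  17.5]
```

Emit:
{"api": "arm_command", "payload": {"grip": [1, 1, 1, 1, 1, 1, 1, 1, 1, 1], "translation": [[-0.01, -0.01, 0.06], [-0.01, -0.01, 0.06], [0, 0, 0.06], [0, 0, 0.06], [0, 0, 0.06], [0, 0, 0.06], [0, 0, 0.06], [0, 0, 0.06], [0, 0, 0.06], [0, 0, 0.06]], "turn": [0, 0, 0, 0, 0, 0, 0, 0, 0, 0]}}

```text
t: 14.93
tool_pos: [0.4785, -0.4636, 0.1072]
eef_rot: [[0.924, 0.382, -0.003], [0.382, -0.924, 0.005], [-0.001, -0.005, -1.0]]
force: [-2.0, 1.9, 7.1]
width: 0.0185
```

```bash
python3 - <<'E'
from h import *
o=st()
E
```

```text
t 14.93 pos [ 0.4785 -0.4636  0.1072] F [-2.04  1.91  7.07] M [ 0.37  0.39 -0.03] w 0.0185 z [-0.003   0.0047 -1.    ] j [-50.1  32.9  84.6   0.   62.8  17.5]
```

Still moving at about 8.7 N of contact force. I'll continue gently, since the stop is near.

Emit:
{"api": "arm_command", "payload": {"grip": [1, 1, 1, 1, 1, 1], "translation": [[0, 0, 0.05], [0, 0, 0.05], [0, 0, 0.05], [0, 0, 0.05], [0, 0, 0.05], [0, 0, 0.05]], "turn": [0, 0, 0, 0, 0, 0]}}

```text
t: 15.43
tool_pos: [0.4784, -0.4636, 0.1036]
eef_rot: [[0.924, 0.382, -0.002], [0.382, -0.924, 0.004], [-0.001, -0.004, -1.0]]
force: [-0.8, 1.5, 6.3]
width: 0.0182
```

```bash
python3 - <<'E'
from h import *
o=st()
E
```

```text
t 15.43 pos [ 0.4784 -0.4636  0.1036] F [-0.84  1.5   6.35] M [0.41 0.35 0.01] w 0.0182 z [-0.0023  0.0038 -1.    ] j [-50.1  33.1  84.8   0.   62.3  17.5]
```

Emit:
{"api": "arm_command", "payload": {"grip": [1, 1, 1, 1, 1, 1], "translation": [[0, 0, 0.05], [0, 0, 0.05], [0, 0, 0.05], [0, 0, 0.05], [0, 0, 0.05], [0, 0, 0.05]], "turn": [0, 0, 0, 0, 0, 0]}}

```text
t: 15.93
tool_pos: [0.4784, -0.4635, 0.1022]
eef_rot: [[0.924, 0.382, -0.001], [0.382, -0.924, 0.002], [-0.0, -0.003, -1.0]]
force: [-1.8, 2.3, 10.9]
width: 0.0183
```

```bash
python3 - <<'E'
from h import *
o=st()
E
```

```text
t 15.93 pos [ 0.4784 -0.4635  0.1022] F [-1.76  2.33 10.92] M [ 0.61  0.56 -0.02] w 0.0183 z [-0.0015  0.0024 -1.    ] j [-50.   33.1  85.    0.   62.   17.5]
```

Emit:
{"api": "arm_command", "payload": {"grip": [1, 1, 1, 1, 1], "translation": [[0, 0, 0.05], [0, 0, 0.05], [0, 0, 0.05], [0, 0, 0.05], [0, 0, 0.05]], "turn": [0, 0, 0, 0, 0]}}

```text
t: 16.35
tool_pos: [0.4784, -0.4635, 0.1022]
eef_rot: [[0.924, 0.383, -0.001], [0.383, -0.924, 0.001], [-0.0, -0.001, -1.0]]
force: [-3.7, 1.6, 10.9]
width: 0.0184
```

```bash
python3 - <<'E'
from h import *
o=st()
E
```

```text
t 16.35 pos [ 0.4784 -0.4635  0.1022] F [-3.71  1.64 10.89] M [ 0.59  0.54 -0.02] w 0.0184 z [-5.0e-04  1.1e-03 -1.0e+00] j [-50.   33.1  85.1   0.   61.9  17.5]
```

The motion has stopped at z = 0.1022 with about 12.5 N, so the slugs are on the stop. Now the firm held push.

Emit:
{"api": "arm_command", "payload": {"grip": [1, 1, 1, 1, 1, 1, 1, 1], "translation": [[0, 0, 0.055], [0, 0, 0.06], [0, 0, 0.065], [0, 0, 0.065], [0, 0, 0.065], [0, 0, 0.065], [0, 0, 0.065], [0, 0, 0.065]], "turn": [0, 0, 0, 0, 0, 0, 0, 0]}}

```text
t: 17.02
tool_pos: [0.4784, -0.4633, 0.1022]
eef_rot: [[0.924, 0.383, 0.001], [0.383, -0.924, -0.002], [0.0, 0.002, -1.0]]
force: [-3.1, 3.1, 12.8]
width: 0.0181
```

```bash
python3 - <<'E'
from h import *
o=st()
E
```

```text
t 17.02 pos [ 0.4784 -0.4633  0.1022] F [-3.11  3.11 12.81] M [0.71 0.66 0.01] w 0.0181 z [ 0.0012 -0.0016 -1.    ] j [-50.   33.   85.2  -0.   61.6  17.5]
```

Emit:
{"api": "arm_command", "payload": {"grip": [1, 1, 1, 1, 1, 1, 1, 1, 1, 1, 1, 1, 1], "translation": [[0, 0, 0.07], [0, 0, 0.07], [0, 0, 0.07], [0, 0, 0.07], [0, 0, 0.07], [0, 0, 0.07], [0, 0, 0.07], [0, 0, 0.07], [0, 0, 0.07], [0, 0, 0.07], [0, 0, 0.07], [0, 0, 0.07], [0, 0, 0.07]], "turn": [0, 0, 0, 0, 0, 0, 0, 0, 0, 0, 0, 0, 0]}}

```text
t: 18.1
tool_pos: [0.4783, -0.463, 0.1022]
eef_rot: [[0.923, 0.384, 0.004], [0.384, -0.923, -0.006], [0.001, 0.007, -1.0]]
force: [-3.0, 3.2, 13.2]
width: 0.0182
```

```bash
python3 - <<'E'
from h import *
import pickle
o=st()
S=grab("scene"); pickle.dump(S,open("f6.pkl","wb"))
save("s6.png",S["frame"],8,(225,225,295,300))
E
```

```text
t 18.1 pos [ 0.4783 -0.463   0.1022] F [-2.99  3.21 13.16] M [0.68 0.73 0.04] w 0.0182 z [ 0.004  -0.0062 -1.    ] j [-50.   32.8  85.6  -0.1  61.2  17.5]
```

View pics/s6.png

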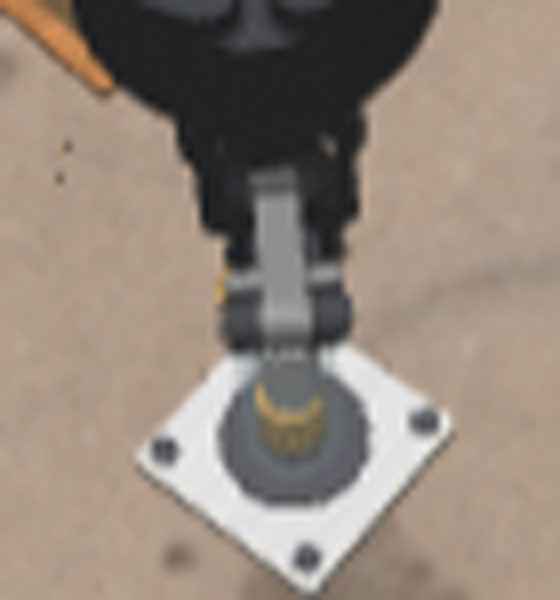

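The slugs sit together right down at the foot, held with about 14.8 N for more than 1 s. Retracting.

Emit:
{"api": "arm_command", "payload": {"grip": [1, 1, 1, 1, 1, 1, 1, 1, 1, 1, 1, 1, 1, 1, 1, 1], "translation": [[0, 0, 0], [0, 0, -0.1], [0, 0, -0.25], [0, 0, -0.25], [0, 0, -0.25], [0, 0, -0.25], [0, 0, -0.25], [0, 0, -0.25], [0, 0, -0.25], [0, 0, -0.25], [0, 0, -0.25], [0, 0, -0.25], [0, 0, -0.25], [0, 0, -0.25], [0, 0, -0.25], [0, 0, 0]], "turn": [0, 0, 0, 0, 0, 0, 0, 0, 0, 0, 0, 0, 0, 0, 0, 0]}}

```text
t: 19.48
tool_pos: [0.4779, -0.4622, 0.1745]
eef_rot: [[0.923, 0.384, 0.004], [0.384, -0.923, -0.005], [0.001, 0.006, -1.0]]
force: [0.9, -0.5, -1.6]
width: 0.0184
```

```bash
python3 - <<'E'
from h import *
o=st(); print(delta([.381,-.339,o["tool_pos"][2]]))
E
```

```text
t 19.48 pos [ 0.4779 -0.4622  0.1745] F [ 0.91 -0.46 -1.59] M [-0.02 -0.05 -0.02] w 0.0184 z [ 0.0038 -0.0054 -1.    ] j [-50.   28.5  81.9  -0.   69.2  17.5]
[-2.109 -7.548 -0.052]
```

Emit:
{"api": "arm_command", "payload": {"grip": [1, 1, 1, 1, 1, 1, 1, 1, 1, 1, 1, 1, 1, 1, 1, 1, 1, 1, 1, 1], "translation": [[-0.06, -0.2, 0], [-0.12, -0.4, 0], [-0.12, -0.4, 0], [-0.12, -0.4, 0], [-0.12, -0.4, 0], [-0.12, -0.4, 0], [-0.12, -0.4, 0], [-0.12, -0.4, 0], [-0.12, -0.4, 0], [-0.12, -0.4, 0], [-0.12, -0.4, 0], [-0.12, -0.4, 0], [-0.12, -0.4, 0], [-0.12, -0.4, 0], [-0.12, -0.4, 0], [-0.12, -0.4, 0], [-0.06, -0.2, 0], [-0.02, -0.1, 0], [0, 0, 0], [0, 0, 0]], "turn": [0, 0, 0, 0, 0, 0, 0, 0, 0, 0, 0, 0, 0, 0, 0, 0, 0, 0, 0, 0]}}

```text
t: 21.15
tool_pos: [0.3808, -0.3431, 0.1731]
eef_rot: [[0.923, 0.384, 0.002], [0.384, -0.923, -0.003], [0.001, 0.004, -1.0]]
force: [0.3, -0.4, -1.3]
width: 0.0183
```

```bash
python3 - <<'E'
from h import *
o=st(); print(delta([.381,-.339,.147]))
E
```

```text
t 21.15 pos [ 0.3808 -0.3431  0.1731] F [ 0.34 -0.42 -1.34] M [ 0.02 -0.02  0.02] w 0.0183 z [ 0.0021 -0.0034 -1.    ] j [-49.7  17.  101.4  -0.   61.3  17.7]
[ 0.085 -0.19   1.303]
```

Emit:
{"api": "arm_command", "payload": {"grip": [1, 1, 1, 1, 1, 1, 1, 1, 1, 1, 1, 1, 1], "translation": [[0.03, -0.06, 0.1], [0.03, -0.06, 0.15], [0.02, -0.05, 0.15], [0, 0, 0.15], [0, 0, 0.15], [0, 0, 0.15], [0, 0, 0.15], [0, 0, 0.15], [0, 0, 0.1], [0, 0, 0.05], [0, 0, 0], [0, 0, 0], [0, 0, 0]], "turn": [0, 0, 0, 0, 0, 0, 0, 0, 0, 0, 0, 0, 0]}}

```text
t: 22.23
tool_pos: [0.3823, -0.3406, 0.1435]
eef_rot: [[0.923, 0.384, 0.002], [0.384, -0.923, -0.004], [0.001, 0.004, -1.0]]
force: [0.1, 0.1, -2.4]
width: 0.0183
```

```bash
python3 - <<'E'
from h import *
import pickle
o=st()
S,W=grab("scene"),grab("wrist"); pickle.dump((S,W),open("f7.pkl","wb"))
q=proj(S,[.378,-.3405,.066])[0].astype(int); r=proj(W,[.378,-.3405,.066])[0].astype(int); print(q,r)
a=S["frame"][q[1]-24:q[1]+16,q[0]-20:q[0]+20]
b=W["frame"][r[1]-35:r[1]+35,r[0]-35:r[0]+35]
save("s7.png",np.hstack([cv2.resize(a,(400,400),interpolation=2),cv2.resize(b,(400,400),interpolation=2)]))
E
```

```text
t 22.23 pos [ 0.3823 -0.3406  0.1435] F [ 0.1   0.06 -2.38] M [-0.01 -0.02  0.05] w 0.0183 z [ 0.0023 -0.0036 -1.    ] j [-49.4  19.1 103.4  -0.   57.2  18.1]
[235 206] [272 228]
```

View pics/s7.png

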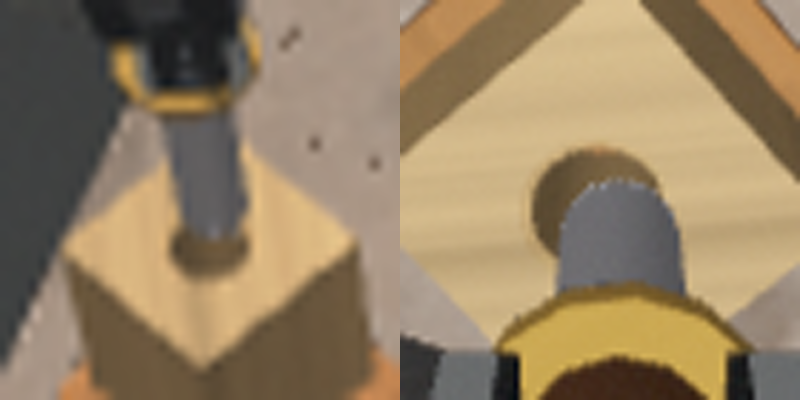

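```bash
python3 - <<'E'
from h import *
import pickle
S,W=pickle.load(open("f7.pkl","rb")); 
R=np.array(W["obs"]["eef_rot"])
for z in (.079,.082):
  for n,f,m,t in (("W",W,(271.1,229.4),(275.5,234.1)),("S",S,(235.8,206.2),(236.3,202.9))):
    a,b=onz(f,m,.066),onz(f,t,z); c,v=ray(f,m); right=np.cross(v,[0,0,1]);right/=np.linalg.norm(right)
    print(n,a,b,(R.T@(a-b))[:2]*1000,"robust axis",right[:2].round(2),((a-b)@right*1000).round(2))
E
```

```text
W [ 0.37691082 -0.33992403  0.066     ] [ 0.37909111 -0.34258268  0.079     ] [-1.00373877 -3.34966938] robust axis [-0.35  0.93] 3.26
S [ 0.37756398 -0.34045891  0.066     ] [ 0.3800129  -0.34011719  0.079     ] [-2.40315056 -0.68209412] robust axis [0.87 0.48] -2.31
W [ 0.37691082 -0.33992403  0.066     ] [ 0.38010998 -0.34214531  0.082     ] [-2.11488643 -3.35011688] robust axis [-0.35  0.93] 3.21
S [ 0.37756398 -0.34045891  0.066     ] [ 0.38105036 -0.34200935  0.082     ] [-2.63753743 -2.8408496 ] robust axis [0.87 0.48] -2.3
```

Emit:
{"api": "arm_command", "payload": {"grip": [1, 1, 1, 1, 1, 1, 1], "translation": [[-0.03, -0.04, 0], [-0.03, -0.04, 0], [-0.02, -0.03, 0], [-0.02, -0.03, 0], [0, 0, 0], [0, 0, 0], [0, 0, 0]], "turn": [0, 0, 0, 0, 0, 0, 0]}}

```text
t: 22.92
tool_pos: [0.3793, -0.3388, 0.1442]
eef_rot: [[0.923, 0.384, 0.003], [0.384, -0.923, -0.005], [0.001, 0.006, -1.0]]
force: [-0.4, -0.4, -1.0]
width: 0.0176
```

```bash
python3 - <<'E'
from h import *
o=st(); print(delta([.379,-.3388,.1435]))
E
```

```text
t 22.92 pos [ 0.3793 -0.3388  0.1442] F [-0.4  -0.35 -1.01] M [ 0.04 -0.02  0.09] w 0.0176 z [ 0.0033 -0.0048 -1.    ] j [-49.5  18.8 103.8  -0.   57.1  17.9]
[-0.011 -0.007  0.035]
```

Emit:
{"api": "arm_command", "payload": {"grip": [1, 1, 1, 1, 1, 1, 1, 1, 1, 1, 1, 1, 1, 1, 1, 1, 1, 1, 1, 1], "translation": [[0, 0, 0.05], [0, 0, 0.05], [0, 0, 0.05], [0, 0, 0.05], [0, 0, 0.05], [0, 0, 0.05], [0, 0, 0.05], [0, 0, 0.05], [0, 0, 0.05], [0, 0, 0.05], [0, 0, 0.05], [0, 0, 0.05], [0, 0, 0.05], [0, 0, 0.05], [0, 0, 0.05], [0, 0, 0.05], [0, 0, 0.05], [0, 0, 0.05], [0, 0, 0.05], [0, 0, 0.05]], "turn": [0, 0, 0, 0, 0, 0, 0, 0, 0, 0, 0, 0, 0, 0, 0, 0, 0, 0, 0, 0]}}

```text
t: 24.58
tool_pos: [0.3796, -0.3392, 0.122]
eef_rot: [[0.923, 0.384, 0.003], [0.384, -0.923, -0.005], [0.001, 0.006, -1.0]]
force: [0.6, 0.0, -1.9]
width: 0.0177
```

```bash
python3 - <<'E'
from h import *
o=st()
E
```

```text
t 24.58 pos [ 0.3796 -0.3392  0.122 ] F [ 0.6   0.03 -1.92] M [ 0.05 -0.   -0.02] w 0.0177 z [ 0.0035 -0.005  -1.    ] j [-49.5  20.6 105.   -0.   54.   17.9]
```

In the hole with no resistance, so continuing down.

Emit:
{"api": "arm_command", "payload": {"grip": [1, 1, 1, 1, 1, 1, 1, 1, 1, 1, 1, 1, 1, 1, 1, 1], "translation": [[0, 0, 0.1], [0, 0, 0.1], [0, 0, 0.1], [0, 0, 0.1], [0, 0, 0.1], [0, 0, 0.1], [0, 0, 0.1], [0, 0, 0.1], [0, 0, 0.1], [0, 0, 0.1], [0, 0, 0.1], [0, 0, 0.1], [0, 0, 0.1], [0, 0, 0.1], [0, 0, 0.1], [0, 0, 0.05]], "turn": [0, 0, 0, 0, 0, 0, 0, 0, 0, 0, 0, 0, 0, 0, 0, 0]}}

```text
t: 25.92
tool_pos: [0.3797, -0.3394, 0.0875]
eef_rot: [[0.923, 0.384, 0.003], [0.384, -0.923, -0.005], [0.001, 0.006, -1.0]]
force: [-0.5, 0.3, -1.4]
width: 0.0182
```

```bash
python3 - <<'E'
from h import *
o=st()
E
```

```text
t 25.92 pos [ 0.3797 -0.3394  0.0875] F [-0.49  0.26 -1.42] M [ 0.03 -0.05 -0.02] w 0.0182 z [ 0.0034 -0.005  -1.    ] j [-49.5  23.6 106.8  -0.   49.3  17.9]
```

Emit:
{"api": "arm_command", "payload": {"grip": [1, 1, 1, 1, 1, 1, 1, 1, 1, 1, 1, 1, 1, 1], "translation": [[0, 0, 0.05], [0, 0, 0.05], [0, 0, 0.05], [0, 0, 0.05], [0, 0, 0.05], [0, 0, 0.05], [0, 0, 0.05], [0, 0, 0.05], [0, 0, 0.05], [0, 0, 0.05], [0, 0, 0.05], [0, 0, 0.05], [0, 0, 0.05], [0, 0, 0.05]], "turn": [0, 0, 0, 0, 0, 0, 0, 0, 0, 0, 0, 0, 0, 0]}}

```text
t: 27.08
tool_pos: [0.38, -0.3396, 0.076]
eef_rot: [[0.923, 0.384, 0.004], [0.384, -0.923, -0.006], [0.001, 0.007, -1.0]]
force: [-1.5, 1.3, 10.4]
width: 0.0183
```

```bash
python3 - <<'E'
from h import *
o=st()
E
```

```text
t 27.08 pos [ 0.38   -0.3396  0.076 ] F [-1.46  1.3  10.43] M [ 0.41  0.46 -0.02] w 0.0183 z [ 0.0039 -0.0058 -1.    ] j [-4.950e+01  2.470e+01  1.073e+02 -1.000e-01  4.770e+01  1.790e+01]
```

The collar has seated at z = 0.0760, against 0.0762 when I gripped it. Releasing.

Emit:
{"api": "arm_command", "payload": {"grip": [1, 0.8, 0.5, 0, -0.5, -1, -1, -1, -1, -1, -1, -1], "translation": [[0, 0, 0], [0, 0, 0], [0, 0, 0], [0, 0, 0], [0, 0, 0], [0, 0, 0], [0, 0, 0], [0, 0, 0], [0, 0, 0], [0, 0, 0], [0, 0, 0], [0, 0, 0]], "turn": [0, 0, 0, 0, 0, 0, 0, 0, 0, 0, 0, 0]}}

```text
t: 28.08
tool_pos: [0.3808, -0.3405, 0.0764]
eef_rot: [[0.923, 0.384, 0.005], [0.384, -0.923, -0.007], [0.002, 0.009, -1.0]]
force: [-0.2, -0.3, 0.4]
width: 0.0855
```

```bash
python3 - <<'E'
from h import *
o=st()
E
```

```text
t 28.08 pos [ 0.3808 -0.3405  0.0764] F [-0.19 -0.32  0.44] M [0.01 0.01 0.03] w 0.0855 z [ 0.0054 -0.0075 -1.    ] j [-4.950e+01  2.460e+01  1.072e+02 -1.000e-01  4.760e+01  1.790e+01]
```

Emit:
{"api": "arm_command", "payload": {"grip": [-1, -1, -1, -1, -1, -1, -1, -1, -1, -1, -1, -1, -1, -1, -1, -1], "translation": [[0, 0, -0.2], [0, 0, -0.4], [0, 0, -0.4], [0, 0, -0.4], [0, 0, -0.4], [0, 0, -0.4], [0, 0, -0.4], [0, 0, -0.4], [0, 0, -0.4], [0, 0, -0.4], [0, 0, -0.4], [0, 0, -0.4], [0, 0, -0.4], [0, 0, -0.2], [0, 0, 0], [0, 0, 0]], "turn": [0, 0, 0, 0, 0, 0, 0, 0, 0, 0, 0, 0, 0, 0, 0, 0]}}

```text
t: 29.42
tool_pos: [0.3807, -0.3402, 0.1942]
eef_rot: [[0.923, 0.384, 0.008], [0.384, -0.923, -0.01], [0.003, 0.013, -1.0]]
force: [-0.5, 0.6, 0.2]
width: 0.0855
```

```bash
python3 - <<'E'
from h import *
import pickle
o=st()
S0,T0=(lambda d:(d["scene"],d["top"]))(pickle.load(open("f0.pkl","rb")))
S,W=grab("scene"),grab("wrist")
# rod check: handle (dark brown) centroid in scene before/after; wrist handle-top; bystander pixel shifts
def blob(f,lo,hi,box):
    x0,y0,x1,y1=box; im=f["frame"][y0:y1,x0:x1]; m=cv2.inRange(cv2.cvtColor(im,cv2.COLOR_RGB2HSV),lo,hi)
    M=cv2.moments(m,True); return None if M["m00"]==0 else (round(x0+M["m10"]/M["m00"],1),round(y0+M["m01"]/M["m00"],1),int(M["m00"]))
for n,b,lo,hi in (("handle",(222,180,250,218),(0,80,20),(14,255,110)),("rouge",(190,240,220,280),(0,90,60),(180,255,255)),
  ("dapping",(320,250,355,290),(18,60,60),(40,255,255)),("grey",(298,302,322,328),(0,0,120),(180,45,255)),("slugs",(245,240,280,300),(15,90,60),(35,255,255)),("spool",(282,204,302,226),(0,0,180),(180,40,255)),("collar",(222,190,252,222),(18,150,120),(30,255,255))):
    print(n,blob(S0,lo,hi,b),blob(S,lo,hi,b))
print("absdiff rod area",np.abs(S["frame"].astype(int)-S0["frame"])[185:235,215:260].mean())
E
```

```text
t 29.42 pos [ 0.3807 -0.3402  0.1942] F [-0.49  0.56  0.18] M [-0.04 -0.02 -0.02] w 0.0855 z [ 0.008  -0.0105 -0.9999] j [-49.5  15.1 100.7  -0.   63.5  17.9]
handle (234.2, 198.6, 130) (234.6, 199.3, 127)
rouge (204.3, 263.2, 184) (204.6, 262.8, 203)
dapping (336.2, 272.3, 536) (336.2, 272.3, 539)
grey (309.6, 314.4, 269) (309.6, 314.4, 271)
slugs (260.0, 268.6, 91) (260.8, 274.2, 50)
spool (291.6, 213.3, 198) (291.6, 213.3, 200)
collar (235.5, 207.0, 49) (235.9, 207.2, 48)
absdiff rod area 3.682962962962963
```

The rod, collar and bystanders are where they were at the start, and the slugs are down. Handing in.

```bash
python3 -c "
from h import *
print(robot.close_job())"
```

```text
the job is handed in; nothing more can be done
None
```

I rammed both slugs down onto the stop, put the rod back in its stand and handed the job in at about 29.5 s of the 61 s allowed. The hand-in gives no verdict, so the points below are my own measurements.

- **Ramming:** The rod went into the tube and pushed the slugs until the tool stopped moving at z = 0.1022 m. That puts the stop about 66 mm below the mouth, inside the given 62–70 mm range.
- **Seating push:** I held about 14–15 N of vertical force for roughly 1.5 s. The highest vertical reading I saw was about 15 N, but I only read the force between moves, not continuously. There was also about 4 N sideways against the tube wall, so the force on the slug itself may have been 1–2 N lower.
- **Rod in stand:** The collar seated at tool height 0.0760 m, against 0.0762 m when I gripped it. In the camera image the handle and collar are within 1 pixel of where they started.
- **Bystanders:** The red block, brass cube, grey tin and spool all appear unmoved, within half a pixel. The open gripper is well clear above the rod, with force readings near zero.
- **Disagreements:** The wrist and scene cameras differed by 1–3 mm on where the rod tip was. I used each camera's more reliable direction, and both insertions went in without jamming. I did not look at a final picture; the last check was by colour measurements only.

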